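Shut the compressor-bay vent flap with the hook pole

TASK

The vent flap over the compressor bay stands open, out of hand's reach: take the hook pole from its rest, drop its hook into the ring eye on the flap and draw the flap shut until its catch, which may be set to leave a trickle gap, has clicked and holds it. Feel for the click and never load the vent with more than 18 N; touch it only with the pole. Then unhook and lay the pole back in its two forks, hook hanging down, leaving the other things on the mat alone.

Things in the scene. Friction and masses are not known exactly. Their poses are not given: they have to be found in the camera images.
- pole: hook pole, 550 mm long, 0.22 kg: wooden shaft 20 mm in diameter. Origin on the shaft's axis at the middle of its flat-sided grey hand grip (110 mm long, 24 x 24 mm), near the balance point; x points along the shaft to the hook, z is up as it lies in the rest. The shaft runs from x = -300 to +180 mm, then an 8 mm steel rod to x = +250 mm, where it bends square down into the hook.
- hook_tip (a point): end of the hook, a straight round steel pin 8 mm in diameter pointing down (-z) from the rod's end; its lowest point lies at (250, 0, -48) mm in the pole's frame
- hook_mid (a point): middle of the hook's pin, at (250, 0, -24) mm in the pole's frame
- rest: pole rest: wooden board 270 x 70 x 12 mm with two steel posts 100 mm either side of its middle, each with a V fork (arms at 45 degrees, 60 mm across, tops 124 mm high). Origin under the middle of the board; x along the pole, towards its hook end. In the forks the pole's axis lies 110 mm above the origin, its x along the rest's x, its grip midway between the posts within 12 mm.
- vent: upright aluminium screen 400 mm wide, 375 mm high, with a vent opening 240 mm wide from 72 to 345 mm above the worktop, closed by a bottom-hinged flap. Origin on the worktop, mid-width, at the frame's outer face; the frame is 26 mm deep, x = -26 to 0. x points level through the opening, outward from the worktop; y along the screen; z up.
- hinge (a point): middle of the flap's hinge axis, at (12, 0, 75) mm in the vent's frame; the axis is parallel to the vent's y. The flap is 290 mm tall and wide, 0.25 kg, spring-balanced: it stays at the angle where it is left (0.05 N m of friction).
- flap (a joint): flap angle (rad): 0 = upright, parallel to the frame; grows as the flap leans outward, away from the worktop. Caught by its catch it stays at its shut angle, somewhere from 0 to 0.09; shut but not caught, it is pushed back out to 0.19 or more.
- buffer_tip (a point): tip of a sprung push-off buffer, 12 mm thick, in the jamb at (33, -135, 195) mm in the vent's frame: it presses on the flap from 0.22 rad down, up to about 3 N of pull at the ring
- catch_mid (a point): middle of the range of the flap's sprung double-roller catch, under the header at (-4, 85, 333) mm in the vent's frame, 56 mm wide, 25 mm high. The flap's ball stud rides over the rollers at 9 to 13 N of pull at the ring, clicks, and goes 5 mm further at the ring to a hard stop. Slots in the catch set a trickle gap: it sits up to 12 mm in or out, the shut angle is anywhere from 0 to 0.09.
- ring (a point): centre of the steel ring eye on the flap's worktop side: inner diameter 36 mm, wire 7 mm. With the flap at angle q it lies in the vent's frame at x = 12 + 170 sin q - 40 cos q, y = 0, z = 75 + 170 cos q + 40 sin q mm. Its plane is square to the flap: upright, the hole faces straight up; open, its worktop-side edge is the higher and a vertical pin has 13 mm of play at 0.85 rad.
- gauge: red plastic pressure gauge, 145 x 46 x 25 mm, lying on the mat; leave it alone
- nut: chrome locking wheel nut, 25 mm in diameter, 41 mm high, standing on the mat; leave it alone
- stem_tool: steel valve stem installer tool, 250 x 34 x 21 mm, lying on the mat; leave it alone

How it is judged:
By the outcome, as a careful person would: the job done as asked, in the order asked, and still so for the second after the job is handed in, with the robot touching nothing.
It also fails if it takes over 64 s, if anything falls off the work surface, if the arm or the gripper's body presses on something with over 40 N, if the wrist force passes 120 N, or if a joint passes its speed limit or range.

ROBOT

A 6-joint arm with a two-finger parallel gripper is mounted at the origin on the work surface. World frame = base frame: x ahead of the robot, y to its left, z up, the work surface at z = 0. Lengths are in m, angles in degrees, forces in N, time in s.
With the tool pointing down it reaches from about 0.35 to 0.85 m from the base axis. Payload 8.1 kg.
Tool frame: the origin (TCP) lies midway between the tips of the shut fingers; the grasp point (between the pads) lies 19 mm behind it; z points along the fingers, y is the line along which they close (so a half turn about z gives the same grasp; the last joint's range is limited). The gripper opens to 85 mm and grips with 20 to 120 N. Pads are 22 mm wide; open, the fingers measure 114 mm over their backs; the gripper's body (76 mm by 85 mm) begins 54 mm behind the grasp point. The pads swing forward as they close: fully open they stand 13 mm farther back than shut.
Start: joints at [63.289, 7.471, 85.268, -0, 87.261, -4.893], TCP at [0.223, 0.557, 0.231] pointing down, gripper open.
Joint ranges: [-169.43, 169.43], [-51.17, 129.36], [1.28, 143.12], [-76.62, 256.62], [0, 156.53], [-152.29, 152.29]. Speed limits (degrees/s): [136.94, 136.94, 159.86, 180, 180, 180].

INTERFACE

Orientations are given as [roll, pitch, yaw] about the fixed x, y, z axes, in that order (R = Rz(yaw) Ry(pitch) Rx(roll)).
In Python, from station import move_to, servo_line, movej, grip, sleep, solve_ik, get_state, read_camera, Unreachable, job_done, silhouettes gives the robot as it stands. The module is installed in compiled form; this text tells all that it offers. Calls block until the motion is done:
- move_to(position, orientation): joint-space move of the TCP to a pose.
- servo_line(position, orientation=None, velocity=0.15, until_force=None): straight line of the TCP; orientation=None keeps the orientation; velocity is the mean speed in m/s. With until_force (N) it stops when the force on the tool has changed by that much, and returns True; else False.
- movej(angles): joint-space move.
- grip(opening, f_grip=None): finger opening in m; f_grip is the grip in N (None keeps the last); returns when the fingers have stopped.
- sleep(seconds).
- solve_ik(position, orientation): joint angles nearest the present ones, or None.
- get_state(): the state.
- read_camera(name): name is "side" or "top" or "wrist"; returns a dict with "image" (384x512x3 uint8, red, green, blue), "range_z" (384x512 float32, m along the optical axis (not along the pixel's ray), 0 where there is no reading), "fx", "fy", "cx", "cy" (pixels), "R" (3x3) and "t" (3): a world point X has camera coordinates R X + t; the wrist camera has in their place "T_tool_cam" (4x4, takes a point from camera to tool coordinates, whose origin is the TCP and whose axes are the flange's). Camera axes: x right, y down, z forward; pixel columns grow to the right and rows downward; lengths in m; the calibration is good to about 2 mm. The wrist camera is an equidistant fisheye: a pixel r from the principal point sees the ray r / f radians off the axis. A picture is of the moment at which its call begins: read the wrist's pose just before it.
A pose or a line that the arm cannot do raises Unreachable and nothing moves.
- job_done(): hands the job in; it is judged then, once.
Trained networks look in a picture, given as the dict that the camera call returned (one of the last four; its "shot" number tells which), for a name from the list of things; names that differ only in an ending like _2 or _b are one class to them, and where a whole thing is asked for, a point or a joint stands for the part that bears it (a point fixed in the world has none). Each returns a list of dicts, best first, with "p" (0 to 1); they miss things now and then, are a little off and sometimes report something else, mostly with a low value. They report only what shows in the picture. A call takes as long as a camera call.
- silhouettes(picture, target): "region" (384x512 bool, what is visible of it) and "box" ([left, top, right, bottom] in pixels, round what is visible of it).
The state is a dict: "time_s": time; "q": joint angles; "joint_velocities": joint speeds; "joint_torque": joint torques, N m; "eef_pos": TCP position; "ee_rot": TCP orientation; "force": force on the tool from outside, world axes, zero at the start; "wrist_torque": the same for the moment, N m; "opening": finger opening in m; "grasp_force": force on a finger pad.
Only numpy, scipy, OpenCV 4.12 (cv2) and the standard library are available. Lean on these libraries where they do the work, as an engineer would, in place of code of your own. Each camera call takes 0.05 s, during which the arm holds its last target. There are 200 camera calls.

## Working session

There is one attempt and no reset: what is moved stays moved. The work goes in short steps, each a Python script; the robot and the scene stay as the last script left them, time stands still between calls to the robot, and variables do not carry over. Pictures are saved under pics/ and viewed, at most 10 in all, crops included, and the job is handed in when it is done.

```bash
mkdir -p pics; cat > h.py <<'E'
import numpy as np, cv2
from station import *
def cloud(p):
    z=p["range_z"]; v,u=np.indices(z.shape)
    X=np.stack([(u-p["cx"])/p["fx"]*z,(v-p["cy"])/p["fy"]*z,z],-1)
    W=(X-np.asarray(p["t"]))@np.asarray(p["R"])
    W[z<=0]=np.nan
    return W
def save(p,n): cv2.imwrite("pics/"+n,p["image"][:,:,::-1])
E
python3 - <<'E'
from h import *
import pickle
s=get_state();print(s)
for c in("side","top"):
    p=read_camera(c);save(p,c+"0.png");W=cloud(p)
    print(c,"campos",-np.array(p["R"]).T@np.array(p["t"]),p["fx"])
    for n in("pole","rest","vent","flap","ring","gauge","nut","stem_tool"):
        for d in silhouettes(p,n)[:1]:
            r=np.array(d["region"]);P=W[r];P=P[~np.isnan(P[:,0])]
            print(n,round(d["p"],2),np.round(d["box"]),len(P),np.round(np.percentile(P,[2,50,98],axis=0),3).tolist() if len(P) else "")
            pickle.dump((r,P),open(f"{c}_{n}.pkl","wb"))
    np.save(c+"W.npy",W)
print(get_state()["time_s"])
E
python3 -c "
import cv2,numpy as np
a=cv2.imread('pics/side0.png');b=cv2.imread('pics/top0.png')
cv2.imwrite('pics/s0.png',a);"
```

```text
{'time_s': 0.0, 'q': array([ 6.32886093e+01,  7.51359906e+00,  8.53282689e+01, -4.34540056e-04,
        8.72636580e+01, -4.89337606e+00]), 'joint_velocities': array([ 0.06778412,  0.02507048, -0.05900842,  0.08897348, -0.07302145,
        0.00323969]), 'joint_torque': array([-1.99554932e-03, -5.69426572e+01, -5.00526595e+01, -4.70901650e-04,
        1.54491310e-02, -1.71509083e-05]), 'eef_pos': array([0.22273164, 0.55653239, 0.23026987]), 'ee_rot': array([-1.79894822e+02, -8.56911818e-03,  1.58181999e+02]), 'force': array([-0.13333518, -0.12779002,  0.27149874]), 'wrist_torque': array([ 0.01936204, -0.02508671, -0.04211431]), 'grasp_force': 0.0, 'opening': 0.08564229530702605}
side campos [ 0.18659453 -0.60311907  0.92954033] 482.5621453110195
pole 0.72 [225. 234. 309. 384.] 1831 [[0.445, -0.331, 0.105], [0.475, -0.2, 0.119], [0.523, 0.03, 0.124]]
rest 0.22 [ 91.  54. 227. 194.] 9560 [[0.456, 0.278, 0.085], [0.58, 0.349, 0.195], [0.714, 0.441, 0.329]]
vent 0.69 [ 78.  57. 263. 241.] 22022 [[0.372, 0.23, 0.006], [0.564, 0.296, 0.199], [0.746, 0.432, 0.375]]
flap 0.68 [ 92.  56. 228. 1
[... 634 characters left out ...]
], [0.469, -0.235, 0.119], [0.522, 0.017, 0.125]]
rest 0.82 [282. 227. 378. 268.] 1331 [[0.424, -0.332, 0.008], [0.475, -0.21, 0.013], [0.526, -0.083, 0.12]]
vent 0.77 [ 51. 121. 206. 306.] 14929 [[0.377, 0.233, 0.006], [0.568, 0.327, 0.268], [0.737, 0.441, 0.377]]
flap 0.73 [ 52. 138. 170. 261.] 8652 [[0.444, 0.288, 0.089], [0.577, 0.389, 0.259], [0.717, 0.446, 0.331]]
ring 0.69 [ 51. 133. 173. 265.] 8821 [[0.443, 0.286, 0.086], [0.578, 0.389, 0.259], [0.718, 0.449, 0.331]]
nut 0.55 [248. 164. 256. 168.] 39 [[0.706, 0.021, 0.021], [0.714, 0.029, 0.041], [0.723, 0.038, 0.044]]
stem_tool 0.82 [237. 126. 317. 149.] 571 [[0.78, -0.163, -0.001], [0.824, -0.077, 0.017], [0.857, 0.072, 0.025]]
0.9
```

View pics/side0.png

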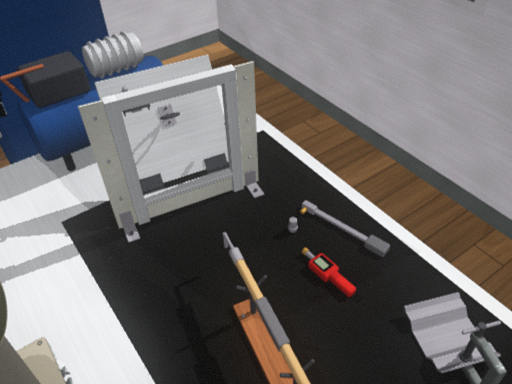

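View pics/top0.png

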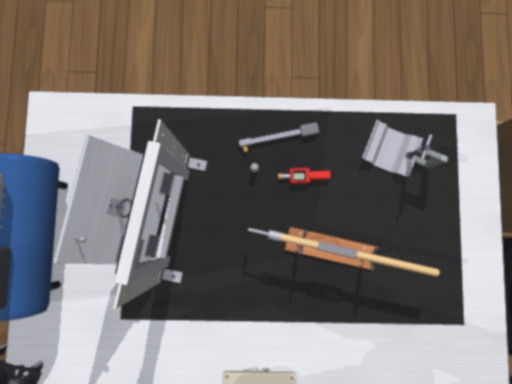

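The side view shows the vent (78–263, 57–241) with the flap open and the ring at about (168,115). In the top view the pole runs from the hook at (250,230) to (438,272) with its grip at about (337,250), and the ring is at (123,208). Next I'll fit planes.

```bash
cat > fit.py <<'E'
from h import *
import pickle
def ransac(P,tol=.004,n=400,f=lambda n:True):
    rng=np.random.default_rng(0);best=None;bc=0
    for _ in range(n):
        a=P[rng.choice(len(P),3,False)];m=np.cross(a[1]-a[0],a[2]-a[0]);l=np.linalg.norm(m)
        if l<1e-5: continue
        m/=l
        if not f(m): continue
        k=abs((P-a[0])@m)<tol
        if k.sum()>bc: bc=k.sum();best=k
    Q=P[best];c=Q.mean(0);m=np.linalg.svd(Q-c,full_matrices=False)[2][2]
    return c,m,best
if __name__=="__main__":
    for cam in("side","top"):
        r,F=pickle.load(open(cam+"_flap.pkl","rb"));rv,V=pickle.load(open(cam+"_vent.pkl","rb"))
        c,m,k=ransac(F,f=lambda m:.3<abs(m[2])<.95)
        if m[2]<0:m=-m   # worktop-side normal (up, toward -vx)
        h=-m[:2]/np.linalg.norm(m[:2]);ang=np.arcsin(m[2]);yaw=np.degrees(np.arctan2(h[1],h[0]))
        print(cam,"flap q",ang,"yaw",yaw,"inl",k.mean())
        # frame plane
        d=(V-c)@m
        U=V[(d>.02)]
        c2,m2,k2=ransac(U,f=lambda m:abs(m[2])<.1)
        if m2[1]<0:m2=-m2
        print(" frame m",m2,"yaw",np.degrees(np.arctan2(m2[1],m2[0])),k2.sum(),"off",m2@c2)
        Q=U[k2]; yv=np.array([-m2[1],m2[0]]);s=Q[:,:2]@yv
        print(" s ext",np.percentile(s,[.3,1,2,50,98,99,99.7]),"z",np.percentile(Q[:,2],[1,99.5]))
        hv=m2[:2]/np.linalg.norm(m2[:2]);
        print(" depth range",np.percentile(V[V[:,2]>.36][:,:2]@hv,[1,5,25,50,75,95,99]), )
        W=np.load(cam+"W.npy");A=W[r];d=(A-c)@m
        R=A[(d>.008)&(d<.07)]
        R=R[~np.isnan(R[:,0])];dd=(R-c)@m
        s=R[:,:2]@yv;x=R[:,:2]@hv
        print(" prot",len(R)); 
        for z in np.c_[s,x,R[:,2],dd][dd>.015][::max(1,(dd>.015).sum()//25)]:print("  ",np.round(z,3))
        print(" flap center",c, "flap normal",m, "ext s",np.percentile(F[k][:,:2]@yv,[.5,99.5]))
    for cam in("side","top"):
        for n in("pole","rest"):
            if (cam,n)==("side","rest"):continue
            r,P=pickle.load(open(f"{cam}_{n}.pkl","rb"))
            Q=P[(P[:,2]>.09)] if n=="pole" else P[(P[:,2]<.03)&(P[:,2]>.004)]
            if n=="pole":
                l=cv2.fitLine(Q.astype(np.float32),cv2.DIST_HUBER,0,.001,.001).ravel();u=l[:3]*np.sign(l[1]);t=(Q-l[3:])@u
                print(cam,"pole dir",u,"p",l[3:],"ends",l[3:]+u*t.min(),l[3:]+u*t.max(),len(Q))
                img=None
            else: print(cam,"rest rect",cv2.minAreaRect(Q[:,:2].astype(np.float32)))
E
python3 fit.py
```

```text
side flap q 0.5041706123633304 yaw 79.61257573209011 inl 0.8734707018673535
 frame m [ 2.17160642e-01  9.76135540e-01 -8.13690168e-04] yaw 77.45767740516148 4415 off 0.37559838351620967
 s ext [-0.63858704 -0.63742742 -0.63625929 -0.33776563 -0.29241399 -0.29144292
 -0.29062275] z [0.06359868 0.37597725]
 depth range [0.36466478 0.36671678 0.37130454 0.37567852 0.38414531 0.39272359
 0.39703094]
 prot 120
   [-0.398  0.503  0.323  0.029]
   [-0.395  0.503  0.32   0.028]
   [-0.404  0.501  0.319  0.03 ]
   [-0.399  0.499  0.319  0.031]
   [-0.394  0.499  0.317  0.03 ]
   [-0.403  0.499  0.315  0.029]
   [-0.4    0.498  0.314  0.029]
   [-0.501  0.47   0.238  0.021]
   [-0.506  0.444  0.253  0.05 ]
   [-0.493  0.471  0.237  0.019]
   [-0.497  0.439  0.255  0.056]
   [-0.508  0.445  0.248  0.047]
   [-0.485  0.47   0.237  0.02 ]
   [-0.489  0.438  0.256  0.057]
   [-0.498  0.436  0.254  0.058]
   [-0.472  0.469  0.238  0.02 ]
   [-0.477  0.44   0.255  0.054]
   [-0.486  0.434  0.256  0.06 ]
   [-0.495  0.433  0.254  0.06 ]
   [-0.467  0.442  0.254  0.051]
   [-0.476  0.438  0.254  0.055
[... 1585 characters left out ...]
 [-0.415  0.486  0.321  0.03 ]
   [-0.413  0.488  0.32   0.028]
   [-0.411  0.487  0.316  0.026]
 flap center [0.57832968 0.38135766 0.24510737] flap normal [-0.15609    -0.86176857  0.48269125] ext s [-0.64410946 -0.35888915]
side pole dir [ 0.20441295  0.9788564  -0.00744989] p [ 0.47757643 -0.18780304  0.11811281] ends [ 0.44602613 -0.33888552  0.11926267] [0.52473751 0.03803352 0.11639401] 1810
top pole dir [2.0225900e-01 9.7933209e-01 8.9819725e-05] p [ 0.46752214 -0.24135104  0.11911183] ends [ 0.41521467 -0.49462229  0.1190886 ] [0.52598919 0.04174465 0.11913779] 1330
top rest rect ((0.4744188189506531, -0.2078760415315628), (0.2670823037624359, 0.0699281319975853), 78.35565948486328)
```

```bash
python3 -c "
import cv2
a=cv2.imread('pics/top0.png')[220:285,225:445];b=cv2.imread('pics/side0.png')[90:140,100:240]
b=cv2.resize(b,(440,157));a=cv2.resize(a,(660,195),interpolation=cv2.INTER_CUBIC);import numpy as np
o=np.zeros((370,660,3),'uint8');o[:195]=a;o[200:357,:440]=b;cv2.imwrite('pics/c1.png',o)"
```

```text
(no output)
```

View pics/c1.png

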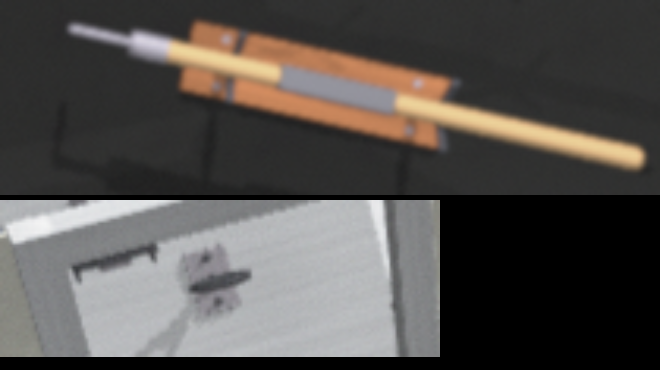

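The crop shows the grey grip on the pole in the rest, and the ring eye with its mount on the flap. The flap is at 0.504 rad and the vent yaw is about 79.65°. I'll fit the ring torus, and check the frame extents using the top camera.

```bash
cat > fit2.py <<'E'
from fit import *
from scipy.optimize import least_squares
yaw=np.radians(79.67);q=.504
h=np.array([np.cos(yaw),np.sin(yaw),0]);y=np.array([-h[1],h[0],0]);z=np.array([0,0,1.])
up=h*np.sin(q)+z*np.cos(q);m=-h*np.cos(q)+z*np.sin(q)
B=np.array([h,y,z])
for cam in("side","top"):
    r,F=pickle.load(open(cam+"_flap.pkl","rb"));c,_,k=ransac(F,f=lambda m:.3<abs(m[2])<.95)
    c=np.median(F[k]@m)
    print(cam,"surface offset vs axis z=.075: hinge h if on surface",(.075*m[2]-c)/np.cos(q))
    W=np.load(cam+"W.npy");r=cv2.dilate(r.astype(np.uint8),np.ones((3,3)))>0
    A=W[r];A=A[~np.isnan(A[:,0])];d=A@m-c
    g=B@np.array([.525,.337,.245])
    s=A@y
    R=A[(d>.022)&(d<.07)&(s<-.44)&(s>-.55)]
    f=lambda p:np.hypot(np.hypot((R-p@B)@y,(R-p@B)@m)-.0215,(R-p@B)@up)-.0035
    c0=np.median(R,0)@B.T
    o=least_squares(f,c0,loss="soft_l1",f_scale=.002)
    print(" ring hyz",o.x,"world",o.x@B,"n",len(R),"rms",np.sqrt(np.mean(f(o.x)**2)), "d",o.x@B@m-c)
    V=pickle.load(open(cam+"_vent.pkl","rb"))[1]
    T=V[V[:,2]>.37]
    print(" top bar h",np.percentile(T@h,[3,10,50,90,97]),"z",np.median(T[:,2]),"s",np.percentile(V@y,[.2,1,99,99.8]))
E
python3 fit2.py
```

```text
side surface offset vs axis z=.075: hinge h if on surface 0.3840087593665725
 ring hyz [ 0.4364133  -0.50373503  0.24257597] world [0.57382661 0.33901117 0.24257597] n 62 rms 0.0009961069487805375 d 0.03503935120974039
 top bar h [0.35003434 0.35174511 0.36139367 0.37252734 0.37586547] z 0.37416302420957104 s [-0.70201584 -0.69779753 -0.3083362  -0.30540843]
top surface offset vs axis z=.075: hinge h if on surface 0.3850498329977519
 ring hyz [ 0.43662369 -0.50037903  0.24993819] world [0.57056274 0.33981994 0.24993819] n 68 rms 0.001665878563471278 d 0.03932219980094126
 top bar h [0.35386756 0.35517238 0.36567255 0.37631897 0.37846719] z 0.3751895115647438 s [-0.69977351 -0.69150853 -0.31204976 -0.30483253]
```

```bash
python3 - <<'E'
from h import *
W=np.load("topW.npy");print(W[249:252,319:357:6].round(3)[1],W[250,337:339])
u=np.array([.2023,.9793,0])
g=np.array([.4752,-.2045,.11])
o=[180,0,78.33]
servo_line([.223,.557,.47],velocity=.3)
move_to([g[0],g[1],.25],o)
s=get_state();print(s["time_s"],s["q"],s["eef_pos"],s["ee_rot"])
p=read_camera("wrist");save(p,"w1.png");print(p["T_tool_cam"],p["fx"])
E
```

```text
[[ 0.473 -0.155  0.121]
 [ 0.474 -0.172  0.122]
 [ 0.474 -0.188  0.123]
 [ 0.474 -0.205  0.121]
 [ 0.475 -0.222  0.122]
 [ 0.475 -0.238  0.123]
 [ 0.475 -0.255  0.122]] [[ 0.47422221 -0.20511962  0.12102348]
 [ 0.47437037 -0.20749433  0.12267261]]
4.7667 [-2.88961670e+01 -5.84020027e+00  9.67317849e+01  1.00198011e-02
  8.90840391e+01 -1.72923406e+01] [ 0.47562839 -0.20396553  0.25028055] [ 1.79973748e+02 -2.31997111e-03  7.83960161e+01]
[[ 4.49556242e-05 -9.50927858e-01 -3.09412680e-01  7.92833777e-02]
 [ 9.99999979e-01  1.04878071e-04 -1.77031712e-04  1.20368424e-03]
 [ 2.00794992e-04 -3.09412665e-01  9.50927843e-01 -1.43687649e-01]
 [ 0.00000000e+00  0.00000000e+00  0.00000000e+00  1.00000000e+00]] 297.3186396354542
```

View pics/w1.png

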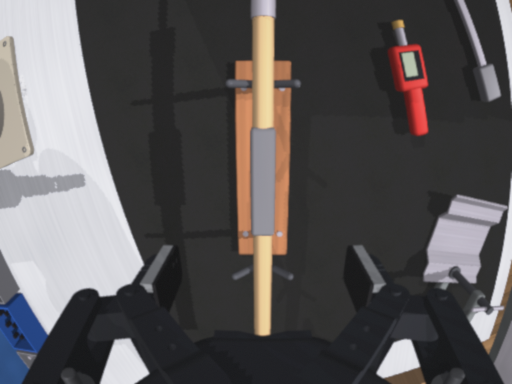

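The wrist view shows the grip centred between the fingers (column 262, rows 128–235), with the hook end up. I'll grasp, lift and look.

```bash
python3 - <<'E'
from h import *
o=[180,0,78.33]
g=np.array([.4752,-.2045])
servo_line([*g,.092],o,velocity=.15)
print(get_state()["force"])
grip(.018,110)
s=get_state();print(s["opening"],s["grasp_force"],s["force"],s["eef_pos"],s["time_s"])
servo_line([*g,.30],o,velocity=.15)
s=get_state();print(s["opening"],s["force"],s["wrist_torque"],s["eef_pos"])
# pre-pose in front of the vent
yaw=79.67;a=np.radians(yaw);h=np.array([np.cos(a),np.sin(a)]);y=np.array([-h[1],h[0]])
P=h*.06+y*-.502   # tcp; hook ~.31
move_to([*P,.297],[180,0,yaw])
sleep(.3)
s=get_state();print(s["time_s"],s["force"],s["wrist_torque"],s["eef_pos"],s["ee_rot"])
np.save("wpose.npy",np.r_[s["eef_pos"],s["ee_rot"]])
p=read_camera("wrist");save(p,"w2.png");np.savez("w2.npz",z=p["range_z"],im=p["image"])
for c in("side","top"):
    p=read_camera(c);save(p,c+"2.png");W=cloud(p);np.save(c+"W2.npy",W)
    for d in silhouettes(p,"pole")[:1]:
        Q=W[np.array(d["region"])];Q=Q[~np.isnan(Q[:,0])]
        l=cv2.fitLine(Q.astype(np.float32),cv2.DIST_HUBER,0,.001,.001).ravel();u=l[:3]*np.sign(l[1]);t=(Q-l[3:])@u
        print(c,d["p"],u,l[3:]+u*t.min(),l[3:]+u*t.max(),Q[:,2].min())
a=cv2.imread("pics/w2.png");b=cv2.imread("pics/side2.png")[40:260,60:320]
b=cv2.resize(b,(454,384));a=a[:,90:430]
cv2.imwrite("pics/c2.png",np.hstack([a,b]))
E
```

```text
[-0.35441781 -0.31044696 -0.10421833]
0.022636907527787145 107.58615732192993 [-0.43029598  0.03083912  4.91377564] [ 0.4755934  -0.20471679  0.092564  ] 6.6083
0.022485997189871286 [ 0.1816151   0.71912196 -2.24240248] [0.04915374 0.00795668 0.01097975] [ 0.47474249 -0.20426065  0.29870806]
9.175 [ 0.76848979 -0.03880653 -2.68026759] [ 0.02394799  0.03171267 -0.04931383] [ 0.50458451 -0.03195788  0.29692768] [-1.79993339e+02  6.14108132e-03  7.95755652e+01]
side 0.61 [ 0.18594599  0.98255795 -0.00197443] [ 0.4476352  -0.32922315  0.3227888 ] [0.578147   0.36041478 0.32140298] -0.0037073914859884816
top 0.68 [ 0.18142444  0.9833883  -0.0057146 ] [ 0.44954539 -0.32448209  0.32434103] [0.54910811 0.21518506 0.32120496] -0.001398396568037432
```

View pics/c2.png

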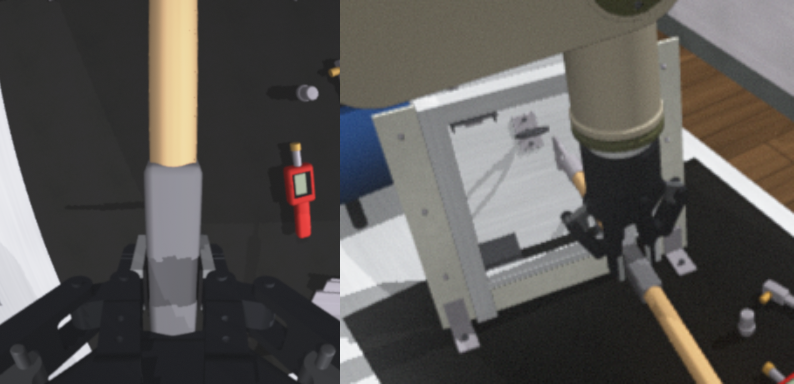

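The pole is held level and lined up with the opening and the ring. I'll move over the ring and check.

```bash
cat >> h.py <<'E'
YAW=79.67;_a=np.radians(YAW);H=np.array([np.cos(_a),np.sin(_a)]);Y=np.array([-H[1],H[0]])
O=[180,0,YAW]; H0=.3774; S0=-.502; LH=.2485
def tcp(h,s,z): return [*(H*h+Y*s),z]
def ring(q): return H0+.012+.17*np.sin(q)-.04*np.cos(q), .075+.17*np.cos(q)+.04*np.sin(q)
def hyz(p): return np.array([p[:2]@H,p[:2]@Y,p[2]])
def fh(f0):
    f=get_state()["force"]-f0; return np.array([f[:2]@H,f[:2]@Y,f[2]])
E
python3 - <<'E'
from h import *
servo_line(tcp(.059,S0,.303),O,velocity=.1)
f0=get_state()["force"]
print(servo_line(tcp(.436-LH,S0,.303),O,velocity=.1,until_force=5))
sleep(.2)
s=get_state();print(s["time_s"],hyz(s["eef_pos"]),fh(f0),s["ee_rot"])
out=[]
for c in("side","top"):
    p=read_camera(c);W=cloud(p);np.save(c+"W3.npy",W);im=p["image"][:,:,::-1]
    r=(slice(70,170),slice(100,240)) if c=="side" else (slice(160,260),slice(60,200))
    out.append(cv2.resize(im[r],(560,400),interpolation=cv2.INTER_CUBIC)[:, 60:460])
cv2.imwrite("pics/c3.png",np.hstack(out))
E
```

```text
False
11.3083 [ 0.18708544 -0.50210763  0.30306434] [ 1.30185679 -0.43502202 -0.07582121] [1.79991768e+02 1.07720898e-03 7.96323883e+01]
```

View pics/c3.png

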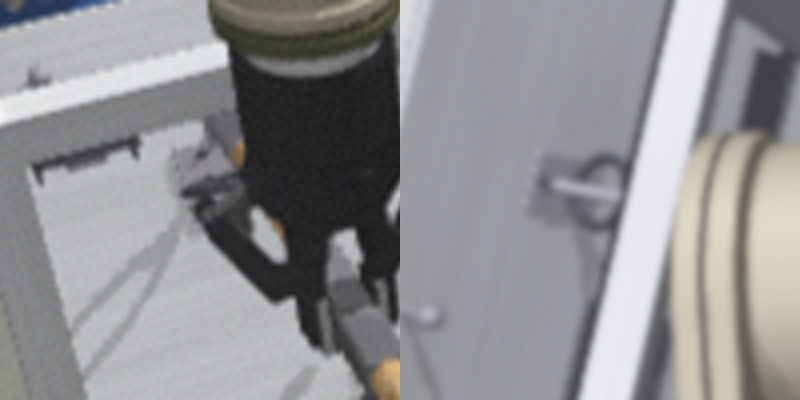

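Top view: the rod tip at crop (550,185) lies over the ring, which is centred near (603,190). Parallax explains about 42 of those pixels. I'll measure the rest numerically.

```bash
python3 - <<'E'
from h import *
W=np.load("topW3.npy").reshape(-1,3);W=W[~np.isnan(W[:,0])]
A=np.c_[W[:,:2]@H,W[:,:2]@Y,W[:,2]]
R=A[(A[:,2]>.295)&(A[:,2]<.33)&(A[:,0]>.385)&(A[:,0]<.47)&(abs(A[:,1]+.502)<.02)]
print(len(R));print(R[np.argsort(-R[:,0])][:14].round(4));print(np.median(R,0))
W=np.load("topW.npy")
# ring pixels re-check in the old picture vs now
N=np.load("topW3.npy").reshape(-1,3);N=N[~np.isnan(N[:,0])];B=np.c_[N[:,:2]@H,N[:,:2]@Y,N[:,2]]
Q=B[(B[:,0]>.385)&(B[:,0]<.475)&(abs(B[:,1]+.502)<.05)&(B[:,2]>.225)&(B[:,2]<.275)]
q=.504;d=(Q[:,0]-.3845)*-np.cos(q)+(Q[:,2]-.075)*np.sin(q)
Q=Q[d>.02];print("ring",len(Q),Q.min(0),Q.max(0))
E
```

```text
61
[[ 0.4382 -0.5035  0.3225]
 [ 0.4377 -0.5013  0.3225]
 [ 0.4365 -0.4992  0.3242]
 [ 0.436  -0.5039  0.3228]
 [ 0.4349 -0.5018  0.3243]
 [ 0.4348 -0.4974  0.3215]
 [ 0.4343 -0.4996  0.3244]
 [ 0.4336 -0.5044  0.3233]
 [ 0.4331 -0.4978  0.3205]
 [ 0.4324 -0.5048  0.3208]
 [ 0.4316 -0.5001  0.3259]
 [ 0.4314 -0.5023  0.3278]
 [ 0.4312 -0.5026  0.3227]
 [ 0.4307 -0.5052  0.3196]]
[ 0.42027223 -0.50142532  0.32331873]
ring 75 [ 0.42294967 -0.52564669  0.23470297] [ 0.45262514 -0.47772964  0.256241  ]
```

```bash
python3 - <<'E'
from h import *
f0=get_state()["force"];np.save("f0.npy",f0)
hr,zr=ring(.504);print(hr,zr)
c=servo_line(tcp(.436-LH,S0,.249),O,velocity=.04,until_force=4)
sleep(.2);s=get_state();print(c,s["time_s"],hyz(s["eef_pos"]),fh(f0))
if not c:
    # take up the slack gently
    for k in range(12):
        h=s0=.436-LH-.002*(k+1)
        servo_line(tcp(h,S0,.249),O,velocity=.03)
        print(k,hyz(get_state()["eef_pos"]).round(4),fh(f0).round(2))
    p=read_camera("top");np.save("topW4.npy",cloud(p))
    p=read_camera("side");save(p,"side4.png")
    print(get_state()["time_s"])
E
```

```text
0.43647213032764076 0.24317911447744517
False 13.1083 [ 0.18750279 -0.50210927  0.24922786] [ 0.59784141  0.06352818 -0.0659038 ]
0 [ 0.1854 -0.502   0.249 ] [0.06 1.29 0.58]
1 [ 0.1834 -0.502   0.249 ] [ 0.31 -0.25  0.03]
2 [ 0.1814 -0.502   0.249 ] [-0.73  0.9  -1.05]
3 [ 0.1794 -0.502   0.249 ] [ 0.4   0.31 -0.32]
4 [ 0.1774 -0.502   0.249 ] [-0.07  0.83 -0.29]
5 [ 0.1754 -0.502   0.249 ] [ 0.64  2.06 -0.12]
6 [ 0.1734 -0.502   0.249 ] [ 0.87  0.46 -0.7 ]
7 [ 0.1714 -0.502   0.249 ] [ 0.67 -0.98  0.23]
8 [ 0.1694 -0.502   0.249 ] [-0.15  0.37  0.17]
9 [ 0.1674 -0.502   0.249 ] [0.53 0.3  0.09]
10 [ 0.1654 -0.502   0.249 ] [ 0.11  0.1  -1.38]
11 [ 0.1634 -0.502   0.249 ] [0.16 0.64 0.38]
16.2083
```

```bash
cat >> h.py <<'E'
def flapq(W):
    W=W.reshape(-1,3);W=W[~np.isnan(W[:,0])]
    A=np.c_[W[:,:2]@H,W[:,:2]@Y-S0,W[:,2]]
    A=A[(abs(A[:,1])<.135)&(A[:,2]>.1)&(A[:,2]<.37)&(A[:,0]>.385)&(A[:,0]<.56)]
    a=np.arctan2(A[:,0]-.3845,A[:,2]-.075)   # surface line through (.3845,.075), see fit
    a=a[(a>0)&(a<.8)]
    n,e=np.histogram(a,bins=80,range=(0,.8));k=n.argmax();m=abs(a-e[k]-.005)<.03
    return np.median(a[m]),m.sum()
E
python3 - <<'E'
from h import *
for n in("topW","topW3","topW4"):print(n,flapq(np.load(n+".npy")))
E
```

```text
topW (np.float64(0.5062419845645482), np.int64(7191))
topW3 (np.float64(0.5063196305748536), np.int64(6882))
topW4 (np.float64(0.42466922510413085), np.int64(6530))
```

Hooked: the flap has followed to 0.425 rad. Now I'll draw along the arc and feel for the click.

```bash
cat > pull.py <<'E'
from h import *
from scipy.optimize import brentq
f0=np.load("f0.npy")
def meas(n=6):
    r=[]
    for _ in range(n): r.append(fh(f0)); sleep(.01)
    return np.mean(r,0)
def lag(q): return .014-.0065*min(q,.5)/.5
def pose(q):
    r,z=ring(q); return tcp(r-lag(q)-LH,S0,z+.0055)
for q in(.38,.33,.28,.24):
    if servo_line(pose(q),O,velocity=.05,until_force=7): print("force stop",q);break
print(get_state()["time_s"],hyz(get_state()["eef_pos"]),meas(10))
q=.24;pk=0;log=[]
while q>-.06:
    q-=.012 if q>.13 else .006
    servo_line(pose(q),O,velocity=.03)
    f=meas();log.append(f[0]);print(round(q,3),hyz(get_state()["eef_pos"]).round(4),f.round(1))
    pk=max(pk,f[0])
    if np.linalg.norm(f)>15.5: print("LIMIT");break
    if pk>7 and f[0]<pk-4: print("CLICK");break
p=read_camera("top");np.save("topW5.npy",cloud(p));p=read_camera("side");save(p,"side5.png")
print(get_state()["time_s"],meas(10))
E
python3 pull.py
```

```text
17.4833 [ 0.13125067 -0.50201626  0.25514321] [ 0.16476668  0.46928339 -0.40881416]
0.228 [ 0.1293 -0.502   0.2551] [ 0.4  0.8 -0.3]
0.216 [ 0.127  -0.502   0.2551] [ 0.5  0.7 -0.4]
0.204 [ 0.1247 -0.502   0.2551] [ 0.2  0.5 -0.4]
0.192 [ 0.1225 -0.502   0.255 ] [ 0.4  0.5 -0.6]
0.18 [ 0.1203 -0.502   0.2549] [ 0.4  0.5 -0.4]
0.168 [ 0.118  -0.502   0.2548] [ 0.6  0.5 -0.2]
0.156 [ 0.1157 -0.502   0.2546] [ 0.7  0.8 -0.6]
0.144 [ 0.1135 -0.502   0.2545] [ 0.8  0.7 -1. ]
0.132 [ 0.1113 -0.502   0.2543] [ 1.4  0.2 -1. ]
0.12 [ 0.109 -0.502  0.254] [ 1.4  0.1 -1.1]
0.114 [ 0.1079 -0.502   0.2539] [ 1.7  0.2 -1.2]
0.108 [ 0.1068 -0.502   0.2538] [ 1.8  0.4 -1.2]
0.102 [ 0.1057 -0.502   0.2537] [ 1.7  0.4 -1.5]
0.096 [ 0.1049 -0.502   0.2536] [ 4.5  0.3 -1.7]
0.09 [ 0.1044 -0.5019  0.2534] [ 8.1 -0.1 -1.8]
0.084 [ 0.1033 -0.5019  0.2532] [ 7.9 -0.3 -2.2]
0.078 [ 0.1018 -0.5019  0.253 ] [ 5.6  0.2 -2. ]
0.072 [ 0.0998 -0.502   0.253 ] [ 1.   0.9 -1.1]
CLICK
23.0667 [ 0.74355469  0.47820679 -0.6553733 ]
```

```bash
python3 - <<'E'
from h import *
f0=np.load("f0.npy")
print("before",flapq(np.load("topW5.npy")))
e=hyz(get_state()["eef_pos"])
servo_line(tcp(e[0]+.013,S0,e[2]),O,velocity=.05,until_force=5)
sleep(.3)
s=get_state();print(s["time_s"],hyz(s["eef_pos"]),np.mean([fh(f0) for _ in range(3)],0))
p=read_camera("top");W=cloud(p);print("after",flapq(W));np.save("topW6.npy",W)
im=p["image"][:,:,::-1]
p=read_camera("side");b=p["image"][:,:,::-1]
cv2.imwrite("pics/c6.png",np.hstack([cv2.resize(im[120:290,80:220],(330,400)),cv2.resize(b[40:220,70:280],(466,400))]))
E
```

```text
before (np.float64(0.07644427999580125), np.int64(2366))
23.8583 [ 0.11273741 -0.50201057  0.25306998] [ 0.81446937  0.40262491 -1.26569852]
after (np.float64(0.07656274507010202), np.int64(2356))
```

View pics/c6.png

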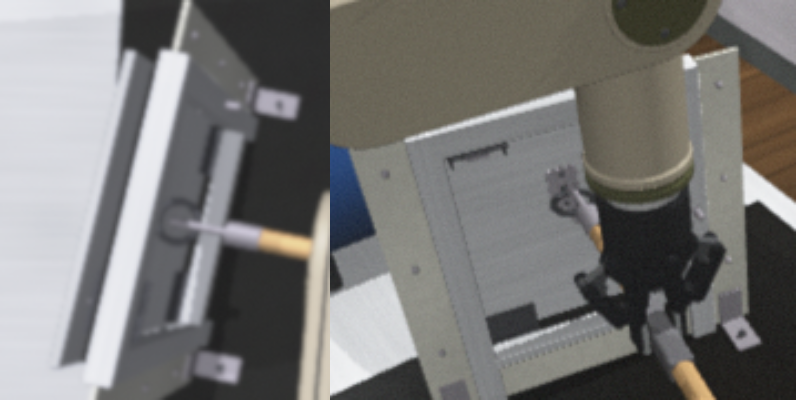

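The flap stays at 0.077 rad with the hook slack, so it is caught, and the pin is centred in the ring. Now unhook and return.

```bash
python3 - <<'E'
from h import *
f0=np.load("f0.npy")
print(servo_line(tcp(.1135,S0,.305),O,velocity=.06,until_force=5),fh(f0))
e=hyz(get_state()["eef_pos"]);print(e)
if e[2]>.3:
    print(servo_line(tcp(-.02,S0,.305),O,velocity=.12,until_force=6))
    p=read_camera("top");print("flap",flapq(cloud(p)))
    g=[.4752,-.2045]
    move_to([*g,.25],[180,0,78.33]);sleep(.2)
    s=get_state();print(s["time_s"],s["eef_pos"],s["ee_rot"])
    p=read_camera("top");W=cloud(p);np.save("topW7.npy",W);save(p,"top7.png")
    A=W.reshape(-1,3);a=np.radians(78.33);u=np.array([np.cos(a),np.sin(a)]);v=np.array([-u[1],u[0]])
    d=(A[:,:2]-s["eef_pos"][:2]);t=d@u;w=d@v
    k=(abs(w)<.02)&(A[:,2]>.2)&(A[:,2]<.32)&(abs(t)<.36)
    for lo,hi in((-.32,-.28),(-.28,-.2),(.08,.17),(.2,.26)):
        m=k&(t>lo)&(t<hi)
        if m.any(): print(lo,m.sum(),"t",t[m].min().round(4),t[m].max().round(4),"w",np.median(w[m]).round(4),"z",np.median(A[m,2]).round(4))
E
```

```text
False [-0.22258582 -0.76696157  0.41940426]
[ 0.11348078 -0.50178584  0.30443479]
False
flap (np.float64(0.07639613728907832), np.int64(2372))
27.0083 [ 0.47599538 -0.20381991  0.25105069] [1.79900246e+02 1.85928625e-02 7.84158375e+01]
0.08 334 t 0.0802 0.1698 w 0.0004 z 0.2767
0.2 75 t 0.201 0.2521 w 0.0007 z 0.2715
```

```bash
python3 - <<'E'
from h import *
g=[.4752,-.2045];o=[180,0,78.33]
servo_line([*g,.115],o,velocity=.15)
f0=get_state()["force"]
c=servo_line([*g,.0915],o,velocity=.03,until_force=5)
s=get_state();print(c,s["eef_pos"],s["force"]-f0)
grip(.04);sleep(.2);grip(.085)
servo_line([*g,.26],o,velocity=.12)
move_to([.35,-.42,.35],o)
sleep(.2);print(get_state()["time_s"])
import pickle
for cm in("top","side"):
    p=read_camera(cm);W=cloud(p);save(p,cm+"8.png")
    if cm=="top": print("flap",flapq(W))
    for n in("pole","gauge","nut","stem_tool"):
        for d in silhouettes(p,n)[:1]:
            P=W[np.array(d["region"])];P=P[~np.isnan(P[:,0])]
            print(n,round(d["p"],2),np.round(np.percentile(P,[2,50,98],axis=0),3).tolist())
            if n=="pole":
                Q=P[P[:,2]>.09];l=cv2.fitLine(Q.astype(np.float32),cv2.DIST_HUBER,0,.001,.001).ravel();u=l[:3]*np.sign(l[1]);t=(Q-l[3:])@u
                print(u,l[3:]+u*t.min(),l[3:]+u*t.max())
a=cv2.imread("pics/side8.png");b=cv2.imread("pics/top8.png")
cv2.imwrite("pics/c8.png",np.hstack([cv2.resize(a,(400,300)),cv2.resize(b,(400,300))]))
E
```

```text
True [ 0.47539684 -0.20442869  0.09265802] [ 3.83764431 -2.98611481  1.62086871]
32.6167
flap (np.float64(0.07668211554862764), np.int64(2382))
pole 0.6 [[0.412, -0.494, 0.001], [0.467, -0.243, 0.119], [0.522, 0.019, 0.125]]
[ 2.018487e-01  9.794164e-01 -7.853774e-04] [ 0.41489684 -0.49728952  0.11904198] [0.52598977 0.04175897 0.11860973]
gauge 0.81 [[0.672, -0.201, 0.003], [0.694, -0.123, 0.023], [0.715, -0.053, 0.028]]
stem_tool 0.93 [[0.783, -0.163, -0.0], [0.824, -0.071, 0.017], [0.857, 0.071, 0.025]]
pole 0.7 [[0.442, -0.204, 0.0], [0.468, -0.121, 0.012], [0.499, -0.074, 0.123]]
[ 0.29965505  0.55202085 -0.7781259 ] [ 0.30766419 -0.41482437  0.54337493] [ 0.47641754 -0.10394901  0.10516656]
stem_tool 0.7 [[0.824, -0.173, 0.007], [0.837, -0.148, 0.019], [0.856, -0.121, 0.024]]
```

View pics/c8.png

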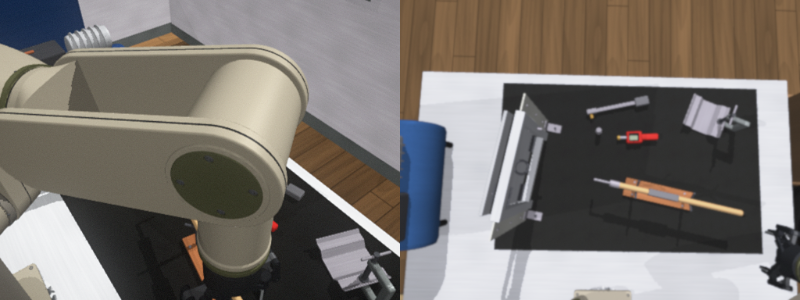

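The pole is back in its forks at its original pose, the flap is held at 0.077 rad, and nothing else has moved.

```bash
python3 -c "
from station import *
print(job_done())"
```

```text
the job is handed in; nothing more can be done
None
```

The flap is shut and held by its catch at about 0.077 rad (a trickle gap), the highest pull I measured was about 8 N, and the pole is back in its forks with the mat things left alone; the job is handed in, about 33 s on the robot's clock.

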